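Raise the camera over the dissecting tray

ROBOT

A 6-joint arm with a two-finger parallel gripper is mounted at the origin on the work surface. World frame = base frame: x ahead of the robot, y to its left, z up, the work surface at z = 0. Lengths are in m, angles in rad, forces in N, time in s.
With the tool pointing down it reaches from about 0.225 to 0.875 m from the base axis. Payload 3.4 kg.
Tool frame: the origin (TCP) lies midway between the tips of the shut fingers; the grasp point (between the pads) lies 19 mm behind it (manip.grasp_offset is the distance from the TCP to the grasp point, in m); x points along the fingers, y is the direction in which the jaws open and shut, and the axes are right-handed (so a half turn about x gives the same grasp; the last joint's range is limited). The gripper opens to 85 mm and grips with 20 to 120 N. Pads are 22 mm wide; open, the fingers measure 114 mm over their backs; the gripper's body (76 mm by 85 mm) begins 54 mm behind the grasp point. The pads swing forward as they close: fully open they stand 13 mm farther back than shut.
Start: joints at [-1.272, 0.276, 1.505, -0, 1.361, -0.121], TCP at [0.234, -0.525, 0.231] pointing down, gripper open.
Joint ranges: [-2.89, 2.89], [-0.75, 2.08], [0.22, 2.7], [-1.18, 4.32], [0.11, 2.71], [-2.7, 2.7]. Speed limits (rad/s): [2.57, 2.57, 3.14, 3.14, 3.14, 3.14].

INTERFACE

Orientations are given as a unit quaternion [w, x, y, z].
In Python, from rig import manip gives the robot as it stands.
- The arm moves only by the shell command python3 -m creep 'ROWS' [OPENING] [FORCE]. ROWS is a JSON object of lists of equal length, an entry for each row: "delta_pos": the shift along the tool's x, y, z in cm, a list of three; "dr": the turn, a rotation vector about the tool's x, y, z in rad, a list of three. In form: {"delta_pos": [[dx, dy, dz], ...], "dr": [[rx, ry, rz], ...]}. A call has 1 to 10 rows; each row is the pose to reach, as a shift and turn from the pose commanded when the call began, along the tool's axes at that moment; what a row does not reach only later rows make up. A row lasts 1/10 s, in which the tool goes at most 50 mm and 8.59 degrees, less where a joint would pass 70% of its speed; a pose out of reach is approached as far as the arm can. A call with a gripper value outside its range is refused whole. OPENING is the opening, from -1 (shut) to 1 (fully open), set as the call begins (- or left out, the last holds). The fingers move at their own pace and stop on an object; FORCE is the grip in N (left out, the last holds). Time passes only in rows, so rows that repeat a pose let the fingers close. It gives the time, the measured TCP pose, the force and the opening at its end, in the units of the state.
- manip.get_state(): the state, without advancing time (a new reading comes with each control period).
- manip.get_image(name): name is "scene" or "top" or "wrist"; returns a dict with "pixels" (420x560x3 uint8, blue, green, red), "depth" (420x560 float32, m along the optical axis (not along the pixel's ray), 0 where there is no reading), "intrinsics" (3x3 intrinsics, pixels), "rvec" (rotation vector, rad) and "tvec" (3), from world to camera coordinates, as OpenCV has them. Camera axes: x right, y down, z forward; pixel columns grow to the right and rows downward; lengths in m; the calibration is good to about 2 mm. A picture is of the moment at which its call begins.
- manip.sign_off(): hands the job in, once; it reports no verdict.
The state is a dict: "clock": time; "qpos": joint angles; "qd": joint speeds; "effort": joint torques, N m; "position": TCP position; "ee_rot": TCP orientation; "contact_force": force on the tool from outside, world axes, zero at the start; "moment": the same for the moment, N m; "width": finger opening in m.
Only numpy, scipy, OpenCV 4.12 (cv2) and the standard library are available. Lean on these libraries where they do the work, as an engineer would, in place of code of your own. Each camera call takes 0.05 s, during which the arm holds its last target. There are 200 camera calls.

TASK

Get the camera ready to show the dissecting tray to the class: first slide the lamp fader along its track until it is level with the small steel pointer clip beside the track, and let it go there. Then take the grip on top of the camera stand's telescoping mast, squeeze its side button in, pull the mast straight up past its first stop to the second (top) stop, and finish while still holding it up there; the spring-loaded mast sinks if let go. Leave the other things on the bench where they are.

Things in the scene. Friction and masses are not known exactly. Their poses are not given: they have to be found in the camera images.
- fader (a joint): travel of the fader's grip along its track in m: 0 at the -y end of the lamp box, 0.120 at the +y end; it starts near 0. It slides with about 1.5 N of friction and stays where it is left.
- fader_top (a point): centre of the top face of the fader's grip, a black block standing 40 mm up from its track, 28 mm across the track (x) and 20 mm along it (y). Its y axis is the direction in which it slides. The track is an aluminium bar 40 mm wide, its top 44 mm above the bench.
- clip_tip (a point): tip of the small steel pointer clip fixed on the lamp box beside the track (on its +x side), pointing at the track: 12 mm wide, 30 mm long, 8 mm high, its top 38 mm above the bench. The axes are those of the lamp box; the fader is level with it when both have the same y in this frame. The clip is 35 to 105 mm further along +y than the fader at its 0 end.
- lampbox: grey lamp dimmer box, fixed, 110 x 190 x 30 mm (x, y, z), carrying the fader track along its middle, parallel to its y axis. Origin at the centre of its underside.
- stand: camera stand, fixed: grey foot plate 150 x 120 x 18 mm and a square aluminium column 40 mm wide, 138 mm high. Origin on the bench on the column's axis; its x axis points along the white camera's side arm, which reaches 220 mm from the mast above the tray at a height of 118 to 161 mm when down and rises with the mast.
- mast (a joint): extension of the telescoping mast in m: 0 down, first stop 0.060, second stop (the end of its travel) 0.120. Locked at 0, and again at the first stop, unless the side button is in. A spring and its own weight of 0.28 to 0.44 kg pull it down with about 5 to 9 N; no stop holds it up by itself at the top.
- mast_grip (a point): centre of the white grip on top of the mast, rising with it: a block 30 mm along x, 28 mm along y, 56 mm high (30 mm below to 26 mm above this point), top 224 mm above the bench when down. The axes are those of the stand; the button is on its +y side, so the fingers close along y, from above.
- release (a joint): travel of the side button in m: 0 out, 0.006 fully in; it frees the lock from about 0.0035. A spring needs about 2 N to start it and 6.5 N to press it fully in; it comes out when let go.
- release_face (a point): centre of the outer face of the side button, a grey plate 24 mm wide (x) and 40 mm high that stands 7 mm proud of the grip's +y side and moves in along -y; grip and button measure 35 mm across when out, 29 mm when in.
- tray: aluminium dissecting tray with a dark pad, fixed, 250 x 400 x 50 mm, beyond the stand; origin at the centre of its underside.
- limpet: a pale conical limpet shell, 64 mm across, 30 mm high, in the tray. Origin at about the centre of its underside. Bystander.
- probe: a white-handled steel needle probe, 180 mm long, lying in the tray. Origin at about the centre of its underside. Bystander.
- forceps: steel forceps, 125 mm long, lying in the tray. Origin at about the centre of its underside. Bystander.
- dish: a low glass dish, 72 mm across, 16 mm high, right of the tray. Origin at about the centre of its underside. Bystander.
- jar: a closed amber glass jar, 66 mm across, 100 mm high, on the left. Origin at about the centre of its underside. Bystander.
- beaker: a glass beaker, 72 mm across, 90 mm high, on the right. Origin at about the centre of its underside. Bystander.
- bottle: a closed white plastic bottle, 64 mm across, 170 mm high, on the far left. Origin at about the centre of its underside. Bystander.

How it is judged:
By the outcome, as a careful person would: the job done as asked, in the order asked, and still so for the second after the job is handed in, while the arm keeps its last pose, push and grip.
It also fails if it takes over 53 s, if anything falls off the work surface, if the arm or the gripper's body presses on something with over 40 N, if the wrist force passes 120 N, or if a joint passes its speed limit or range.

## Working session

There is one attempt and no reset: what is moved stays moved. The work goes in short steps, Python scripts to look and compute and a shell command to move; the robot and the scene stay as the last step left them, time stands still between calls to the robot, and variables do not carry over. Pictures are saved under pics/ and viewed, about 8 in all and at most 12, crops included, and the job is handed in when it is done.

```bash
mkdir -p pics; ls; cat > h.py <<'E'
import numpy as np, cv2
from rig import manip
def cam(n):
    d=manip.get_image(n); R=cv2.Rodrigues(np.array(d['rvec'],float))[0]; t=np.array(d['tvec'],float).ravel()
    return d,np.array(d['intrinsics']),R,t
def cloud(d,K,R,t):
    z=d['depth']; v,u=np.indices(z.shape)
    P=np.stack([(u-K[0,2])/K[0,0]*z,(v-K[1,2])/K[1,1]*z,z],-1)
    W=(P-t)@R; W[z==0]=np.nan; return W
def ray(u,v,h,K,R,t):
    r=R.T@np.linalg.solve(K,[u,v,1.]); c=-R.T@t
    return c+r*(h-c[2])/r[2]
E
python3 - <<'E'
from h import *
for n in('scene','top'):
    d,K,R,t=cam(n); cv2.imwrite(f'pics/{n}0.png',d['pixels']); print(n,K[0,0],-R.T@t,R[2])
    np.savez(f'{n}0.npz',W=cloud(d,K,R,t),px=d['pixels'],K=K,R=R,t=t)
s=manip.get_state(); print(s['position'],s['ee_rot'],s['width'],s['clock'],s['contact_force'],manip.grasp_offset)
E
```

```text
pics
scene 380.98459765108976 [1.32920881 0.09811266 0.76372122] [-0.76026587 -0.08935489 -0.64343726]
top 518.9141208158042 [0.46883432 0.04087339 1.7880348 ] [ 0.07429366 -0.01751898 -0.99708251]
[ 0.23419922 -0.52461323  0.23051492] [-0.14672846 -0.69154299 -0.14791629  0.69163561] 0.08571568621559647 0.1 [ 0.03141253 -0.59953674  0.00115007] 0.0187
```

View pics/top0.png

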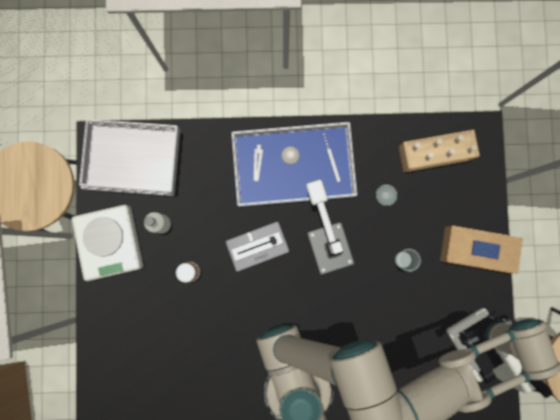

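View pics/scene0.png

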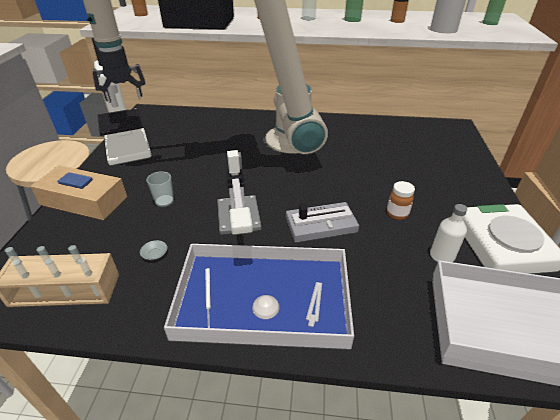

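The top view shows the lamp box at about (257,246), with the black fader near (272,241) and the clip near (250,238). The stand grip is at about (335,247), and its arm reaches to the camera at (318,192). The scene view agrees.

```bash
python3 - <<'E'
from h import *
f=np.load('top0.npz'); W,px,K,R,t=[f[k] for k in('W','px','K','R','t')]
# lamp box: points with z .022-.05 in window
def rect(u0,u1,v0,v1,lo,hi,name):
    w=W[v0:v1,u0:u1].reshape(-1,3); m=(w[:,2]>lo)&(w[:,2]<hi); p=w[m]
    r=cv2.minAreaRect((p[:,:2]*1000).astype(np.float32)); print(name,m.sum(),r,p.mean(0).round(4)); return p
rect(215,300,210,285,.02,.037,'box'); rect(215,300,210,285,.02,.1,'box+')
rect(215,300,210,285,.06,.1,'fader')
rect(300,365,215,285,.008,.03,'foot')
rect(320,350,230,265,.19,.24,'grip')
rect(300,350,170,265,.1,.18,'arm')
im=cv2.resize(px[170:290,215:375],None,fx=5,fy=5,interpolation=cv2.INTER_CUBIC); cv2.imwrite('pics/c1.png',im)
E
```

```text
box 1213 ((493.5594177246094, 126.4850845336914), (109.95081329345703, 189.84719848632812), 19.075101852416992) [0.4928 0.1258 0.0289]
box+ 1783 ((493.5594177246094, 126.4850845336914), (109.95081329345703, 189.84719848632812), 19.075101852416992) [0.4932 0.1259 0.0345]
fader 51 ((511.7882385253906, 72.16999053955078), (26.884077072143555, 19.62196159362793), 17.00211524963379) [0.5116 0.0719 0.0825]
foot 1235 ((473.032470703125, -133.92144775390625), (212.57058715820312, 232.12115478515625), 88.474609375) [ 0.4763 -0.1214  0.0165]
grip 116 ((479.2140197753906, -119.21694946289062), (29.48464584350586, 34.39326858520508), 16.441720962524414) [ 0.4795 -0.119   0.2203]
arm 699 ((574.5360717773438, -95.93854522705078), (243.7144775390625, 50.52606964111328), 15.559646606445312) [ 0.5977 -0.0879  0.1552]
```

View pics/c1.png

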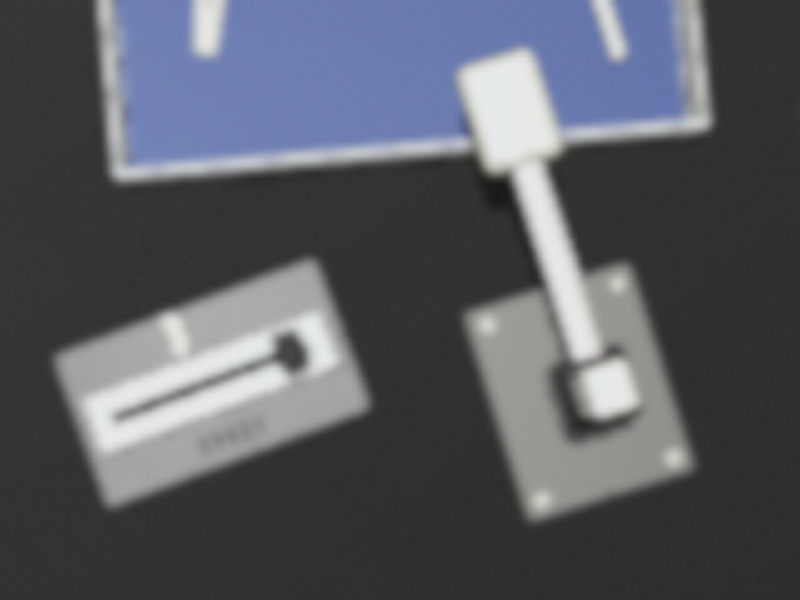

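```bash
cat >> h.py <<'E'
from scipy.spatial.transform import Rotation as Ro
def tool():
    s=manip.get_state(); q=s['ee_rot']; return np.array(s['position']),Ro.from_quat([q[1],q[2],q[3],q[0]])
def go(p,ydir_deg):
    "tool shift (cm) and turn for tool down at p with jaw y axis at world angle ydir_deg"
    P,T=tool(); a=np.radians(ydir_deg); x=np.array([0,0,-1.]); y=np.array([np.cos(a),np.sin(a),0]); 
    G=Ro.from_matrix(np.stack([x,y,np.cross(x,y)],1))
    print('dpos cm',(T.inv().apply(np.array(p)-P)*100).round(2),'dr',(T.inv()*G).as_rotvec().round(4))
E
python3 - <<'E'
from h import *
f=np.load('top0.npz'); K,R,t=[f[k] for k in('K','R','t')]
P,T=tool(); print(T.as_matrix().round(3)); y=T.as_matrix()[:,1]; print('y ang',np.degrees(np.arctan2(y[1],y[0])))
tip=ray(215+180/5,170+352/5,.038,K,R,t); print('tip',tip)
a=np.radians(19); F=np.array([.5117,.072]); yb=np.array([-np.sin(a),np.cos(a)]); print('travel',(tip[:2]-F)@yb)
for q in(109,-71): go([.4935,.1265,.33],q)
E
```

```text
[[-0.     0.408 -0.913]
 [ 0.002 -0.913 -0.408]
 [-1.    -0.002 -0.   ]]
y ang -65.9491802599807
tip [0.51239569 0.1438473  0.038     ]
travel 0.06770645722527914
dpos cm [ -9.86 -48.91 -50.22] dr [-3.0534e+00 -2.6000e-03 -2.0000e-04]
dpos cm [ -9.86 -48.91 -50.22] dr [ 0.0882 -0.0001  0.0017]
```

```bash
python3 -m creep '{"delta_pos":[[-5,0,0],[-9.9,0,0],[-9.9,-24,-25],[-9.9,-24,-25],[-9.9,-24,-25],[-9.9,-24,-25],[-9.9,-24,-25],[-9.9,-24,-25],[-9.9,-24,-25],[-9.9,-24,-25]],"dr":[[0,0,0],[0,0,0],[0.088,0,0],[0.088,0,0],[0.088,0,0],[0.088,0,0],[0.088,0,0],[0.088,0,0],[0.088,0,0],[0.088,0,0]]}'
python3 -m creep '{"delta_pos":[[0,-24.9,-25.2],[0,-24.9,-25.2],[0,-24.9,-25.2],[0,-24.9,-25.2],[0,-24.9,-25.2],[0,-24.9,-25.2],[0,-24.9,-25.2],[0,-24.9,-25.2],[0,-24.9,-25.2],[0,-24.9,-25.2]],"dr":[[0,0,0],[0,0,0],[0,0,0],[0,0,0],[0,0,0],[0,0,0],[0,0,0],[0,0,0],[0,0,0],[0,0,0]]}'
python3 - <<'E'
from h import *
d,K,R,t=cam('wrist'); cv2.imwrite('pics/w1.png',d['pixels']); np.savez('w1.npz',W=cloud(d,K,R,t),px=d['pixels'],K=K,R=R,t=t)
print(-R.T@t, manip.get_state()['qpos'],manip.get_state()['contact_force'])
E
```

```text
clock: 1.1
position: [0.3658, -0.1986, 0.3304]
ee_rot: [0.118, 0.698, 0.12, -0.696]
contact_force: [-0.4, -0.4, -0.4]
width: 0.0856
clock: 2.1
position: [0.5216, 0.1121, 0.3299]
ee_rot: [-0.117, -0.697, -0.116, 0.698]
contact_force: [0.4, -0.3, 0.6]
width: 0.0854
[0.58250462 0.1333588  0.4721583 ] [ 8.14157242e-02  1.72997083e-01  1.40266886e+00 -9.80927128e-04
  1.56671889e+00  1.32217670e+00] [-0.36753491  0.3229741  -0.02368091]
```

View pics/w1.png

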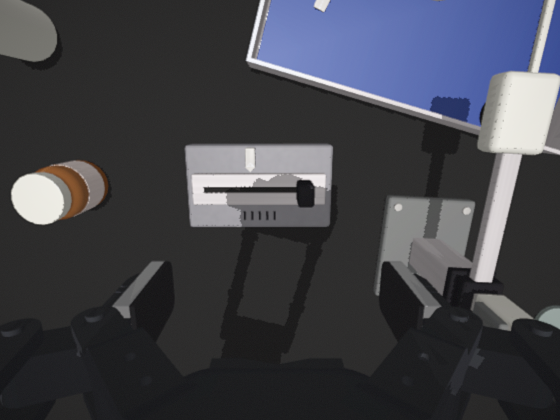

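The wrist view shows the box aligned with the jaws. The clip tip is at about (250,171) and the fader grip at about (306,190).

```bash
python3 - <<'E'
from h import *
f=np.load('w1.npz'); W,px,K,R,t=[f[k] for k in('W','px','K','R','t')]
def rect(m,name):
    p=W[m]; r=cv2.minAreaRect((p[:,:2]*1000).astype(np.float32)); print(name,m.sum(),r,p[:,2].mean().round(4)); return r
reg=np.zeros(W.shape[:2],bool); reg[135:240,175:345]=1
r=rect(reg&(W[...,2]>.024)&(W[...,2]<.05),'box')
rf=rect(reg&(W[...,2]>.078)&(W[...,2]<.095),'fader')
a=np.radians(r[2]); 
rt=rect(reg&(W[...,2]>.0405)&(W[...,2]<.048),'track')
# clip: bright blob above track in image
g=px.astype(int).sum(2)/3; cm=reg&(g>np.percentile(g[reg],85)); cm[172:]=0; cm[:146]=0
n,l,st,c=cv2.connectedComponentsWithStats(cm.astype(np.uint8)); print(st[1:],c[1:])
k=1+np.argmax(st[1:,4]); ys,xs=np.where(l==k)
pts=np.array([ray(u,v,.038,K,R,t) for u,v in zip(xs,ys)])[:,:2]
for ad in (r[2],rt[2],19.0):
    a=np.radians(ad); yb=np.array([-np.sin(a),np.cos(a)]); xb=np.array([np.cos(a),np.sin(a)])
    o=np.array(r[0])/1000; y=(pts-o)@yb; x=(pts-o)@xb
    print(ad,'clip y',y.min(),y.max(),np.median(y),'x',x.min(),x.max(),'fader y',(np.array(rf[0])/1000-o)@yb,(np.array(rf[0])/1000-o)@xb)
E
```

```text
box 11254 ((493.0091247558594, 125.62906646728516), (108.74817657470703, 190.11900329589844), 18.98177719116211) 0.0345
fader 392 ((511.641845703125, 71.9000244140625), (27.327741622924805, 18.762989044189453), 20.461566925048828) 0.0836
track 3672 ((492.874267578125, 125.68072509765625), (39.483787536621094, 169.87843322753906), 18.99944305419922) 0.0438
[[234 148  21  24 287]
 [256 148  54  21 574]
 [313 151   1   1   1]
 [275 158   2   2   3]
 [301 159   2   2   3]
 [260 163   1   1   1]
 [269 162   7  10  31]
 [277 162   9  10  50]
 [298 162   3   5  10]
 [311 162   3   3   4]
 [288 165   5   7  19]
 [269 166   1   1   1]] [[246.97909408 157.35191638]
 [278.74041812 154.09581882]
 [313.         151.        ]
 [275.33333333 158.33333333]
 [301.66666667 159.33333333]
 [260.         163.        ]
 [272.19354839 165.93548387]
 [280.88       167.2       ]
 [299.4        164.2       ]
 [312.25       163.        ]
 [290.15789474 168.21052632]
 [269.         166.        ]]
18.98177719116211 clip y -0.06332060678029965 0.002956119011433719 -0.02581183943838809 x 0.026319866326870976 0.05135876239711326 fader y -0.05686798521181012 0.00014320546422778738
18.99944305419922 clip y -0.0633360548466917 0.0029410450607877396 -0.025827481711376887 x 0.026317364835095385 0.05135927464096882 fader y -0.056868026662887504 0.00012567149539833506
19.0 clip y -0.06333654177485665 0.002940569824794888 -0.02582797482020955 x 0.026317285930711806 0.05135929071092 fader y -0.056868027881795354 0.00012511870757944856
```

```bash
python3 - <<'E'
from h import *
f=np.load('w1.npz'); W,px,K,R,t=[f[k] for k in('W','px','K','R','t')]
g=px.astype(int).sum(2)/3
print(g[158,238:264].astype(int)); print((W[158,238:264,2]*1000).round(0).astype(int))
a=np.radians(19); yb=np.array([-np.sin(a),np.cos(a)]); xb=np.array([np.cos(a),np.sin(a)]); o=np.array([.4930,.1257])
m=np.zeros(g.shape,bool); m[140:178,235:270]=1
m&=(W[...,2]>.0345)&(W[...,2]<.0412); p=W[m][:,:2]-o; x=p@xb; y=p@yb; k=(x>.022)
print(k.sum(),'y',y[k].min(),y[k].max(),np.median(y[k]),'x',x[k].min(),x[k].max())
go([.4930+.0568*np.sin(a),.1257-.0568*np.cos(a),.16],-71)
E
```

```text
[174 173 173 174 174 173 168 185 223 224 224 226 230 230 229 223 197 142
 173 176 175 174 174 174 175 176]
[29 30 30 29 30 29 30 30 38 38 38 39 38 38 38 38 37 31 31 31 31 31 30 29
 30 30]
204 y 0.005333623273161027 0.016939810450278436 0.010735417248941236 x 0.022511591884369547 0.05136321331133886
dpos cm [17.02  3.43  2.22] dr [-0.0016  0.001  -0.0008]
```

```bash
python3 -m creep '{"delta_pos":[[4,3.43,2.22],[9,3.43,2.22],[13,3.43,2.22],[17,3.43,2.22],[20,3.43,2.22],[23,3.43,2.22],[25.5,3.43,2.22],[27,3.43,2.22],[27.7,3.43,2.22],[27.7,3.43,2.22]],"dr":[[0,0,0],[0,0,0],[0,0,0],[0,0,0],[0,0,0],[0,0,0],[0,0,0],[0,0,0],[0,0,0],[0,0,0]]}' 1 20
python3 -m creep '{"delta_pos":[[0,0,0],[0,0,0],[0,0,0],[0,0,0],[0,0,0],[0,0,0],[0,0,0],[0,0,0],[0,0,0],[0,0,0]],"dr":[[0,0,0],[0,0,0],[0,0,0],[0,0,0],[0,0,0],[0,0,0],[0,0,0],[0,0,0],[0,0,0],[0,0,0]]}' -1 20
python3 - <<'E'
from h import *
P,T=tool(); a=np.radians(19); o=np.array([.4930,.1257]); d=P[:2]-o
print(d@[-np.sin(a),np.cos(a)], d@[np.cos(a),np.sin(a)])
d,K,R,t=cam('wrist'); cv2.imwrite('pics/w2.png',d['pixels'])
E
```

```text
clock: 3.15
position: [0.5115, 0.0726, 0.053]
ee_rot: [-0.116, -0.697, -0.116, 0.698]
contact_force: [0.7, -0.1, 0.9]
width: 0.0854
clock: 4.15
position: [0.5125, 0.0738, 0.0538]
ee_rot: [0.117, 0.698, 0.117, -0.697]
contact_force: [-0.8, -1.0, 5.7]
width: 0.0198
-0.055473300241365445 0.0015537027331524453
```

View pics/w2.png

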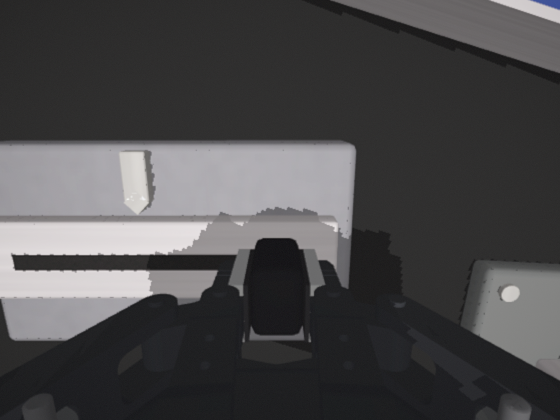

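The fader is held between the pads, with its front at about (277,240). The clip tip is at (137,213). Next I slide it about 67 mm and compare the two close up.

```bash
python3 -m creep '{"delta_pos":[[0,-0.5,0],[0,-1.5,0],[0,-2.5,0],[0,-3.5,0],[0,-4.5,0],[0,-5.5,0],[0,-6.3,0],[0,-6.7,0],[0,-6.7,0],[0,-6.7,0]],"dr":[[0,0,0],[0,0,0],[0,0,0],[0,0,0],[0,0,0],[0,0,0],[0,0,0],[0,0,0],[0,0,0],[0,0,0]]}' -1 20
python3 - <<'E'
from h import *
P,T=tool(); a=np.radians(19); o=np.array([.4930,.1257]); yb=np.array([-np.sin(a),np.cos(a)])
f=np.array([P[:2]]); print('tcp y',(P[:2]-o)@yb)
d,K,R,t=cam('wrist'); cv2.imwrite('pics/w3.png',d['pixels']); W=cloud(d,K,R,t); np.savez('w3.npz',W=W,px=d['pixels'],K=K,R=R,t=t)
z=W[...,2]; v,u=np.indices(z.shape)
x=(W[...,:2]-o)@[np.cos(a),np.sin(a)]; y=(W[...,:2]-o)@yb
m=(z>.0345)&(z<.0412)&(x>.0225)&(v<260)&(abs(y-.011)<.02)
print('clip',m.sum(),y[m].min(),y[m].max(),np.median(y[m]),x[m].min(),x[m].max())
m=(z>.079)&(z<.088)&(abs(x)<.014)&(abs(y-.011)<.02)&(d['pixels'].max(2)<60)
print('fader',m.sum(),y[m].min(),y[m].max(),np.median(y[m]))
E
```

```text
clock: 5.2
position: [0.4904, 0.1378, 0.0538]
ee_rot: [0.117, 0.698, 0.117, -0.697]
contact_force: [-0.6, 1.2, 6.7]
width: 0.0193
tcp y 0.012285239293273263
clip 1463 0.005308540456338853 0.01727048412316102 0.0111674904985281 0.02270248833498304 0.05170700393097514
fader 3818 -0.008994523774250736 0.030865436175862647 0.012136654679873831
```

View pics/w3.png

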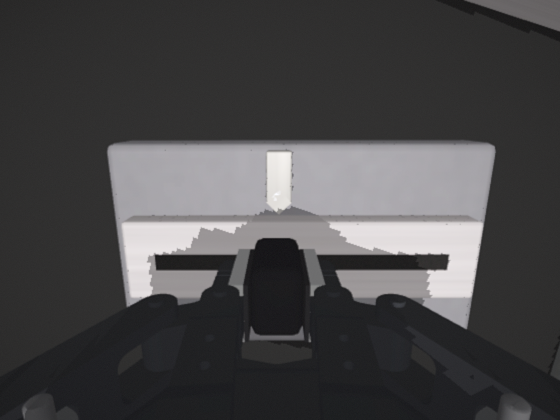

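The clip is at y 0.0112 and the fader at about 0.0122, so I'll move it back 1 mm, then open and rise.

```bash
python3 -m creep '{"delta_pos":[[0,0.1,0],[0,0.1,0],[0,0.1,0]],"dr":[[0,0,0],[0,0,0],[0,0,0]]}' -1 20
python3 -m creep '{"delta_pos":[[0,0,0],[0,0,0],[0,0,0],[0,0,0],[0,0,0],[0,0,0],[0,0,0],[0,0,0]],"dr":[[0,0,0],[0,0,0],[0,0,0],[0,0,0],[0,0,0],[0,0,0],[0,0,0],[0,0,0]]}' 1
python3 -m creep '{"delta_pos":[[-3,0,0],[-7,0,0],[-12,0,0],[-17,0,0],[-22,0,0],[-27,0,0],[-28,0,0],[-28,0,0],[-28,0,0]],"dr":[[0,0,0],[0,0,0],[0,0,0],[0,0,0],[0,0,0],[0,0,0],[0,0,0],[0,0,0],[0,0,0]]}'
python3 - <<'E'
from h import *
a=np.radians(19); o=np.array([.4930,.1257]); yb=np.array([-np.sin(a),np.cos(a)])
d,K,R,t=cam('wrist'); cv2.imwrite('pics/w4.png',d['pixels']); W=cloud(d,K,R,t); np.savez('w4.npz',W=W,px=d['pixels'],K=K,R=R,t=t)
z=W[...,2]; x=(W[...,:2]-o)@[np.cos(a),np.sin(a)]; y=(W[...,:2]-o)@yb
m=(z>.0345)&(z<.0412)&(x>.0225)&(x<.052)&(abs(y-.011)<.02)
print('clip',m.sum(),y[m].min(),y[m].max(),np.median(y[m]))
m=(z>.079)&(z<.088)&(abs(x)<.016)&(abs(y-.011)<.03)
print('fader',m.sum(),y[m].min(),y[m].max(),np.median(y[m]))
# stand grip
m=(z>.214)&(z<.23)&(abs(W[...,0]-.48)<.05)&(abs(W[...,1]+.119)<.05); print(m.sum())
if m.sum()>50: print(cv2.minAreaRect((W[m][:,:2]*1000).astype(np.float32)))
E
```

```text
clock: 5.55
position: [0.4908, 0.1367, 0.0538]
ee_rot: [0.116, 0.698, 0.117, -0.697]
contact_force: [-1.0, 0.9, 5.8]
width: 0.0193
clock: 6.35
position: [0.4907, 0.1362, 0.0533]
ee_rot: [-0.117, -0.697, -0.117, 0.697]
contact_force: [-0.2, -0.3, -0.7]
width: 0.0857
clock: 7.25
position: [0.4898, 0.1361, 0.3317]
ee_rot: [-0.117, -0.696, -0.117, 0.698]
contact_force: [0.2, 0.7, -0.9]
width: 0.0852
clip 212 0.005001926455696918 0.016328344244835525 0.011293204587625939
fader 402 0.0008445489939020479 0.020587114705452207 0.011249792448020208
607
((478.1537170410156, -109.6109619140625), (25.765888214111328, 16.719343185424805), 17.458324432373047)
```

The fader now sits within 0.5 mm of the clip. Next is the mast.

```bash
python3 - <<'E'
from h import *
a=np.radians(16.5); c=np.array([.479,-.119])-.07*np.array([np.cos(a),np.sin(a)])
go([c[0],c[1],.37],-73.5)
E
```

```text
dpos cm [-3.85 23.46 16.31] dr [0.0438 0.0043 0.0007]
```

```bash
python3 -m creep '{"delta_pos":[[-3.8,0,0],[-3.8,4,3],[-3.8,8,6],[-3.8,12,9],[-3.8,16,12],[-3.8,20,14],[-3.8,23.5,16.3],[-3.8,23.5,16.3],[-3.8,23.5,16.3],[-3.8,23.5,16.3]],"dr":[[0,0,0],[0.044,0.004,0],[0.044,0.004,0],[0.044,0.004,0],[0.044,0.004,0],[0.044,0.004,0],[0.044,0.004,0],[0.044,0.004,0],[0.044,0.004,0],[0.044,0.004,0]]}'
python3 - <<'E'
from h import *
d,K,R,t=cam('wrist'); cv2.imwrite('pics/w5.png',d['pixels']); W=cloud(d,K,R,t); np.savez('w5.npz',W=W,px=d['pixels'],K=K,R=R,t=t)
z=W[...,2]; near=(abs(W[...,0]-.48)<.05)&(abs(W[...,1]+.119)<.05)
for lo,hi,n in((.219,.23,'top'),(.20,.219,'btn'),(.20,.23,'all')):
    m=near&(z>lo)&(z<hi); r=cv2.minAreaRect((W[m][:,:2]*1000).astype(np.float32)); v,u=np.where(m); print(n,m.sum(),r,u.min(),u.max(),v.min(),v.max(),z[m].max())
f=(z>.012)&(z<.024)&(abs(W[...,0]-.48)<.13)&(abs(W[...,1]+.119)<.11); print('foot',f.sum(),cv2.minAreaRect((W[f][:,:2]*1000).astype(np.float32)))
E
```

```text
clock: 8.3
position: [0.4129, -0.1381, 0.37]
ee_rot: [0.101, 0.7, 0.103, -0.699]
contact_force: [0.3, -0.4, -0.0]
width: 0.0848
top 1278 ((478.68499755859375, -120.89298248291016), (29.238941192626953, 33.93062973022461), 16.610673904418945) 259 300 96 133 0.226497797172027
btn 246 ((474.6889343261719, -106.97883605957031), (23.310157775878906, 6.787248611450195), 15.834519386291504) 258 266 100 129 0.218948155696065
all 1524 ((478.54266357421875, -120.4158706665039), (29.238941192626953, 34.9264030456543), 16.610673904418945) 258 300 96 133 0.226497797172027
foot 6714 ((479.4931640625, -123.97578430175781), (150.13551330566406, 120.15087127685547), 15.984500885009766)
```

View pics/w5.png

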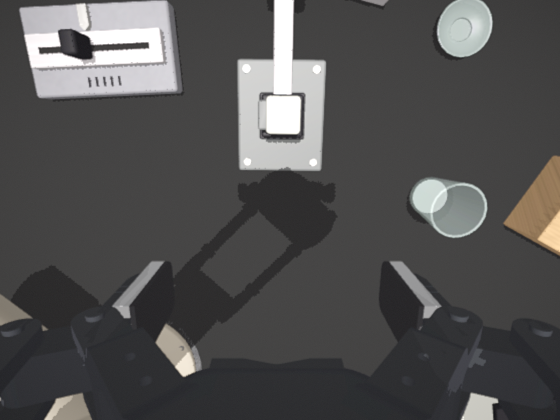

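The mast grip is at about (283,114) with its button on the left, and the foot plate is aligned with the jaws. The block centre is about (0.4795,-0.1238) with yaw 16°.

```bash
python3 - <<'E'
from h import *
go([.4794,-.1233,.37],-74); go([.4794,-.1233,.18],-74)
E
```

```text
dpos cm [ 0.06  0.5  -6.77] dr [ 0.0101 -0.0029  0.0019]
dpos cm [19.06  0.53 -6.72] dr [ 0.0101 -0.0029  0.0019]
```

```bash
python3 -m creep '{"delta_pos":[[0,0.5,-3.5],[0,0.5,-6.75],[4,0.5,-6.75],[7,0.5,-6.75],[10,0.5,-6.75],[13,0.5,-6.75],[16,0.5,-6.75],[18,0.5,-6.75],[19,0.5,-6.75],[19,0.5,-6.75]],"dr":[[0.01,-0.003,0.002],[0.01,-0.003,0.002],[0.01,-0.003,0.002],[0.01,-0.003,0.002],[0.01,-0.003,0.002],[0.01,-0.003,0.002],[0.01,-0.003,0.002],[0.01,-0.003,0.002],[0.01,-0.003,0.002],[0.01,-0.003,0.002]]}' 1 50
python3 -m creep '{"delta_pos":[[0,0,0],[0,0,0],[0,0,0],[0,0,0],[0,0,0],[0,0,0],[0,0,0],[0,0,0],[0,0,0],[0,0,0]],"dr":[[0,0,0],[0,0,0],[0,0,0],[0,0,0],[0,0,0],[0,0,0],[0,0,0],[0,0,0],[0,0,0],[0,0,0]]}' -1 50
```

```text
clock: 9.35
position: [0.4794, -0.123, 0.1803]
ee_rot: [-0.099, -0.7, -0.099, 0.701]
contact_force: [-0.5, -0.2, 0.9]
width: 0.0851
clock: 10.35
position: [0.48, -0.1235, 0.1826]
ee_rot: [0.098, 0.701, 0.098, -0.699]
contact_force: [-1.0, 3.8, 5.2]
width: 0.0276
```

The width is 28 mm, so the button is in. I'll pull up a little first to test.

```bash
python3 -m creep '{"delta_pos":[[-0.3,0,0],[-0.7,0,0],[-1.2,0,0],[-1.8,0,0],[-2.4,0,0],[-3,0,0],[-3,0,0]],"dr":[[0,0,0],[0,0,0],[0,0,0],[0,0,0],[0,0,0],[0,0,0],[0,0,0]]}' -1 50
```

```text
clock: 11.05
position: [0.48, -0.1235, 0.2114]
ee_rot: [0.098, 0.701, 0.098, -0.7]
contact_force: [1.9, 5.3, -5.2]
width: 0.0271
```

```bash
python3 -m creep '{"delta_pos":[[-0.8,0,0],[-1.8,0,0],[-2.6,0,0],[-3.2,0,0],[-4,0,0],[-5,0,0],[-6,0,0],[-7,0,0],[-8,0,0],[-8.3,0,0]],"dr":[[0,0,0],[0,0,0],[0,0,0],[0,0,0],[0,0,0],[0,0,0],[0,0,0],[0,0,0],[0,0,0],[0,0,0]]}' -1 50
python3 - <<'E'
from h import *
d,K,R,t=cam('scene'); W=cloud(d,K,R,t); a=np.radians(16); q=np.array([.4795,-.1238])
x=(W[...,:2]-q)@[np.cos(a),np.sin(a)]; y=(W[...,:2]-q)@[-np.sin(a),np.cos(a)]; m=(x>.08)&(x<.23)&(abs(y)<.03)&(W[...,2]>.07)
print(m.sum(),np.percentile(W[m][:,2],[2,50,90,99]))
f=np.load('scene0.npz')['W']; x=(f[...,:2]-q)@[np.cos(a),np.sin(a)]; y=(f[...,:2]-q)@[-np.sin(a),np.cos(a)]; m=(x>.08)&(x<.23)&(abs(y)<.03)&(f[...,2]>.07)
print('before',m.sum(),np.percentile(f[m][:,2],[2,50,90,99]))
E
```

```text
clock: 12.05
position: [0.48, -0.1235, 0.2942]
ee_rot: [0.098, 0.701, 0.098, -0.7]
contact_force: [2.7, 3.8, -9.0]
width: 0.0277
709 [0.24864569 0.27060533 0.27324965 0.27416535]
before 644 [0.13807491 0.15947778 0.16191376 0.16309209]
```

The camera head has risen 111 mm with the tool, so there is no slip. Now I ease it into the top stop.

```bash
python3 -m creep '{"delta_pos":[[-0.3,0,0],[-0.6,0,0],[-0.8,0,0],[-0.9,0,0],[-1.0,0,0],[-1.0,0,0]],"dr":[[0,0,0],[0,0,0],[0,0,0],[0,0,0],[0,0,0],[0,0,0]]}' -1 50
```

```text
clock: 12.7
position: [0.4799, -0.1235, 0.3027]
ee_rot: [0.098, 0.7, 0.098, -0.7]
contact_force: [3.8, 6.0, -10.3]
width: 0.0275
```

```bash
python3 -m creep '{"delta_pos":[[-0.1,0,0],[-0.2,0,0],[-0.3,0,0],[-0.3,0,0],[-0.3,0,0]],"dr":[[0,0,0],[0,0,0],[0,0,0],[0,0,0],[0,0,0]]}' -1 50
```

```text
clock: 13.2
position: [0.4799, -0.1234, 0.3029]
ee_rot: [-0.097, -0.7, -0.099, 0.701]
contact_force: [5.7, 3.6, -24.2]
width: 0.0275
```

The tool has stalled at z 0.303 with the downward force up to 24 N, which is the top stop. I'll do a last check of the fader, the mast and the other objects.

```bash
python3 -m creep '{"delta_pos":[[0,0,0],[0,0,0],[0,0,0],[0,0,0],[0,0,0]],"dr":[[0,0,0],[0,0,0],[0,0,0],[0,0,0],[0,0,0]]}' -1 50
python3 - <<'E'
from h import *
d,K,R,t=cam('scene'); cv2.imwrite('pics/s9.png',d['pixels']); W=cloud(d,K,R,t); a=np.radians(16); q=np.array([.4795,-.1238])
x=(W[...,:2]-q)@[np.cos(a),np.sin(a)]; y=(W[...,:2]-q)@[-np.sin(a),np.cos(a)]; m=(x>.08)&(x<.23)&(abs(y)<.03)&(W[...,2]>.07)
print(np.percentile(W[m][:,2],[2,50,90,99])-[0.13807,0.15948,0.16191,0.16309])
a=np.radians(19); o=np.array([.4930,.1257]); z=W[...,2]; x=(W[...,:2]-o)@[np.cos(a),np.sin(a)]; y=(W[...,:2]-o)@[-np.sin(a),np.cos(a)]
m=(z>.079)&(z<.088)&(abs(x)<.02)&(abs(y)<.08); c=(z>.0345)&(z<.0412)&(x>.0225)&(x<.052)&(abs(y)<.08)
for k in(m,c): print(k.sum(),np.percentile(y[k],[2,50,98]))
E
```

```text
clock: 13.7
position: [0.4798, -0.1234, 0.3029]
ee_rot: [-0.097, -0.7, -0.099, 0.701]
contact_force: [5.5, 3.4, -24.1]
width: 0.0275
[0.11872547 0.11969317 0.11986946 0.11997224]
52 [0.00256236 0.01071522 0.02142376]
33 [0.00694297 0.01232086 0.03918288]
```

View pics/s9.png

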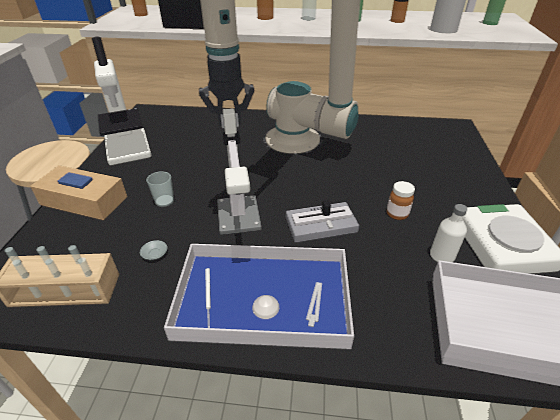

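The scene view shows the mast raised in the gripper at about (230,120). The fader at (327,210) is level with the clip, and the other objects are where they were.

```bash
python3 -c "
from rig import manip
print(manip.sign_off())"
```

```text
the job is handed in; nothing more can be done
None
```

I slid the fader level with the clip and let it go. Then I gripped the mast with its button squeezed in, pulled it up to the second stop and handed in while still holding it there. The whole job took about 14 s of the 53 s allowed.

- **Fader:** the wrist camera, after release, put the fader within about 0.5 mm of the clip. The last check from the scene camera gave 10.7 mm for the fader and 12.3 mm for the clip. That view is coarse, and its few clip pixels are unreliable.
- **Mast:** the camera head rose about 119.8 mm of the 120 mm travel. The tool stalled at the stop with about 24 N on it, and the gripper stayed at 27.5 mm, so the button was fully in.
- **Other objects:** they look unmoved when I compare the scene pictures from before and after. I did not measure them.

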